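Slide a paint marker under the spring flap of its dock

TASK

Put the paint marker away in its dock with the fingertips only: with one fingertip press the dock's long push bar sideways, away from the trough, so that the spring flap lifts before the marker goes in, and keep it up off the marker while the other fingertip pushes the marker along the trough, under the flap and right up against the end stop. Then let the flap come down on the marker and move clear. Only push the marker, never grip or lift it, and leave the other things on the table where they are.

Things in the scene. Friction and masses are not known exactly. Their poses are not given: they have to be found in the camera images.
- dock: The marker dock, fixed: a pale wooden board 325 x 122 x 4 mm on the table. Origin at table height under the trough's middle line, straight below the flap's foot. x runs along the trough towards the end stop (away from the robot), y left, z up. The board spans x -220 to +105 mm, y -25 to +97 mm. Low hinge blocks (top z 24 mm) stand at y 76 to 87 mm, under the push bar's outer side.
- trough (a point): Point on the trough's floor at dock x -100 mm, y 0, z 4 mm. The trough is 16 mm wide about y = 0, between two curbs (outer sides at y +-12 mm, tops at z 8 mm) that span x -211 to +86 mm. Between the left curb and the push bar the board is flat and free for a fingertip, as far as the flap's arm (x below -15 mm).
- stop (a point): Middle of the face of the end stop, a wooden block across the trough's far end, 34 mm wide, top at z 24 mm; this point is at dock x +84 mm, y 0, z 10.5 mm.
- flap (a joint): Spring flap angle, rad: 0 shut, limit 0.5. Its shaft lies along dock x at y 80, z 18 mm. Pushing the bar to dock +y by 6 mm gives about 0.2 rad, 9 mm 0.3, 11 mm 0.35, 16 mm the limit. Above about 0.14 the marker passes under the foot; the foot resting on the marker reads about 0.12. The spring shuts it: about 2 N at the bar to start, 3 to 4 N at 0.35 rad.
- foot (a point): Middle of the underside of the flap's black rubber foot (10 mm along x, 14 mm wide), which hangs in the trough at dock x 0, y 0 and blocks the marker: z 6 mm when shut; rises with the flap. A flat aluminium arm, 20 mm wide, underside at z 21 mm when shut, joins it to the shaft on the left.
- bar_mid (a point): Middle of the flap's push bar, on its axis: a round aluminium bar, 8 mm thick, along dock x from -209 to -8 mm, on a slanting sheet wing. Shut, its axis is at dock y 62, z 48 mm (top 52 mm; side facing the trough at y 58 mm); moves with the flap. A vertical fingertip pressing it from the trough side touches only the bar, never the wing below.
- marker: White paint marker with a black cap, 129 mm long, 13 mm thick, about 30 g, lying in the trough. Origin: middle of its length, on its underside; its y axis runs along it towards the end stop. Its front end starts some 5 to 40 mm short of the foot. Fully home its front end is at the stop, its origin at dock x +20 mm and its rear end at x -44 mm, in front of the flap.
- tube: Bystander: paint tube, 33 x 134 x 24 mm, lying on the table to the right of the trough. Origin in the middle of its underside.
- brush: Bystander: flat bristle brush, 38 x 225 x 20 mm, lying to the left of the dock. Origin in the middle of its underside.
- tape: Bystander: roll of masking tape, 100 mm across, 25 mm high, further left. Origin in the middle of its underside.
- pencil: Bystander: pencil, 112 mm long, on the table at the right. Origin in the middle of its underside.
- jar: Bystander: paint jar, 63 mm across, 66 mm high, at the right. Origin in the middle of its underside.

How it is judged:
By the outcome, as a careful person would: the job done as asked, in the order asked, and still so for the second after the job is handed in, with the robot touching nothing.
It also fails if it takes over 42 s, if anything falls off the work surface, if the arm or the gripper's body presses on something with over 40 N, if the wrist force passes 120 N, or if a joint passes its speed limit or range.

ROBOT

A 7-joint arm with a two-finger parallel gripper is mounted at the origin on a cart in front of the work surface, level with it; the furniture and walls round the work are solid. World frame = base frame: x ahead of the robot, y to its left, z up, the work surface at z = 0. Lengths are in m, angles in degrees, forces in N, time in s.
With the tool pointing down it reaches from about 0.425 to 0.875 m from the base axis. Payload 4.7 kg.
Tool frame: the origin (TCP) lies midway between the tips of the shut fingers; the grasp point (between the pads) lies 19 mm behind it; z points along the fingers, y is the line along which they close (so a half turn about z gives the same grasp; the last joint's range is limited). The gripper opens to 87 mm and grips with 3 to 60 N. Pads are 19 mm wide; open, the fingers measure 117 mm over their backs; the gripper's body (75 mm by 190 mm) begins 51 mm behind the grasp point.
Start: joints at [0.808, 18.392, -4.016, 83.108, 1.295, 78.541, -3.26], TCP at [0.65, -0, 0.223] pointing down, gripper open.
Joint ranges: [-163.93, 163.93], [-17.29, 119.83], [-79.2, 71.16], [3.27, 140.29], [-89.18, 269.18], [5.43, 117.66], [-154.24, 154.24]. Speed limits (degrees/s): [147.25, 147.25, 180, 180, 180, 180, 180].

INTERFACE

Orientations are given as [roll, pitch, yaw] about the fixed x, y, z axes, in that order (R = Rz(yaw) Ry(pitch) Rx(roll)).
In Python, from cell import env gives the robot as it stands. The module is installed in compiled form; this text tells all that it offers.
- The arm moves only by the tool send_rows, never from a script. Its argument "series" is a list of rows, each an object with "travel": the shift along the tool's x, y, z in cm, a list of three; "dr": the turn, a rotation vector about the tool's x, y, z in degrees, a list of three; "claw": the finger opening in cm, from 0 to 8.7. In form: [{"travel": [tx, ty, tz], "dr": [wx, wy, wz], "claw": claw}, ...]. A call has 1 to 12 rows; each row is the pose to reach, as a shift and turn from the pose commanded when the call began, along the tool's axes at that moment; what a row does not reach only later rows make up. A row lasts 1/12 s, in which the tool goes at most 41.7 mm and 7.16 degrees, less where a joint would pass 70% of its speed; a pose out of reach is approached as far as the arm can. A call with a gripper value outside its range is refused whole. The fingers move at their own pace and stop on an object; "grip_force" is the grip in N (left out, the last holds). Time passes only in rows, so rows that repeat a pose let the fingers close. It gives the time, the measured TCP pose, the force and the opening at its end, in the units of the state.
- env.get_obs(): the state, without advancing time (a new reading comes with each control period).
- env.read_camera(name): name is "scene" or "side" or "wrist"; returns the picture (480x640x3 uint8, blue, green, red); there is no depth.
- env.calibration(name): a dict with "fx", "fy", "cx", "cy" (pixels), "distortion" ([k1, k2, p1, p2, k3] as OpenCV has them; the pictures are not rectified), "cam_to_world" (4x4, takes a point from camera to world coordinates). Camera axes: x right, y down, z forward; pixel columns grow to the right and rows downward; lengths in m; the calibration is good to about 2 mm. A picture is of the moment at which its call begins: read the wrist's pose just before it. calibration takes no time and is no camera call; for the wrist camera it gives the pose at the moment of the call.
- env.sign_off(): hands the job in, once; it reports no verdict.
The state is a dict: "time_s": time; "qpos": joint angles; "joint_velocities": joint speeds; "effort": joint torques, N m; "tool_pos": TCP position; "tool_rot": TCP orientation; "force": force on the tool from outside, world axes, zero at the start; "wrist_torque": the same for the moment, N m; "grip_width": finger opening in m.
Only numpy, scipy, OpenCV 4.12 (cv2) and the standard library are available. Lean on these libraries where they do the work, as an engineer would, in place of code of your own. Each camera call takes 0.05 s, during which the arm holds its last target. There are 200 camera calls.

## Working session

There is one attempt and no reset: what is moved stays moved. The work goes in short steps, Python scripts to look and compute and a tool call to move; the robot and the scene stay as the last step left them, time stands still between calls to the robot, and variables do not carry over. Pictures are saved under pics/ and viewed, on a budget of 10 in all, crops included, one or two more only if the job needs it, and the job is handed in when it is done.

Besides the shell and the picture viewer there is one more tool, called after ">>>" as name(argument=value, ...), one argument or row to a line, values as JSON. send_rows: Moves the arm, as the interface text tells. Its arguments: {"type":"object","properties":{"series":{"type":"array"},"grip_force":{"type":"number"}},"required":["series"]}

```bash
mkdir -p pics; python3 - <<'E'
from cell import env
import cv2
for n in ("scene","side","wrist"):
    c=env.calibration(n); print(n,{k:c[k] for k in c if k!='cam_to_world'}); print(c['cam_to_world'])
    cv2.imwrite(f"pics/{n}0.png",env.read_camera(n))
print(env.get_obs())
E
```

```text
scene {'fx': 443.2088794736997, 'fy': 443.2088794736997, 'cx': 317.14200032970825, 'cy': 241.1273296602979, 'distortion': array([0.00847476, 0.        , 0.        , 0.        , 0.        ])}
[[ 8.34591176e-01 -2.98478628e-01  4.62999004e-01  2.18574121e-01]
 [-5.50869819e-01 -4.52043141e-01  7.01569270e-01 -5.97375190e-01]
 [-1.07909366e-04 -8.40575700e-01 -5.41694085e-01  5.78671378e-01]
 [ 0.00000000e+00  0.00000000e+00  0.00000000e+00  1.00000000e+00]]
side {'fx': 479.4561817357277, 'fy': 479.4561817357277, 'cx': 316.9052129727412, 'cy': 242.1530115942806, 'distortion': array([-0.05074624,  0.        ,  0.        ,  0.        ,  0.        ])}
[[ 0.87137406 -0.17169119  0.45959697  0.13065166]
 [-0.49061327 -0.30955191  0.8145405  -0.80509035]
 [ 0.00241969 -0.93525384 -0.35396948  0.46117487]
 [ 0.          0.          0.          1.        ]]
wrist {'fx': 410.40412383711174, 'fy': 410.40412383711174, 'cx': 321.72951512039344, 'cy': 236.59795086352048, 'distortion': array([0.00784799, 0.        , 0.        , 0.        , 0.        ])}
[[ 9.99993119e-01  6.33747777e-05 -3.70911605e-
[... 222 characters left out ...]
{'time_s': 0.15, 'qpos': array([ 0.80628776, 18.42671034, -4.01544756, 83.15970119,  1.29574796,
       78.53950477, -3.25822738]), 'joint_velocities': array([-0.07680663, -0.17635831,  0.00441466,  0.00330933, -0.03709691,
        0.03795091,  0.05902167]), 'effort': array([ 2.16972071e-04, -4.91794288e+01, -4.04079035e-01, -3.12878716e+01,
       -6.39387709e-02,  4.04033612e-02,  9.90178205e-05]), 'tool_pos': array([ 6.49584979e-01, -3.48494394e-05,  2.21734647e-01]), 'tool_rot': array([-1.79919341e+02,  5.82503577e-03,  9.00049707e+01]), 'force': array([0.19631801, 0.9014154 , 0.06454924]), 'wrist_torque': array([-0.00097629, -0.02499066,  0.06837155]), 'grip_width': 0.08691749854379133}
```

View pics/scene0.png

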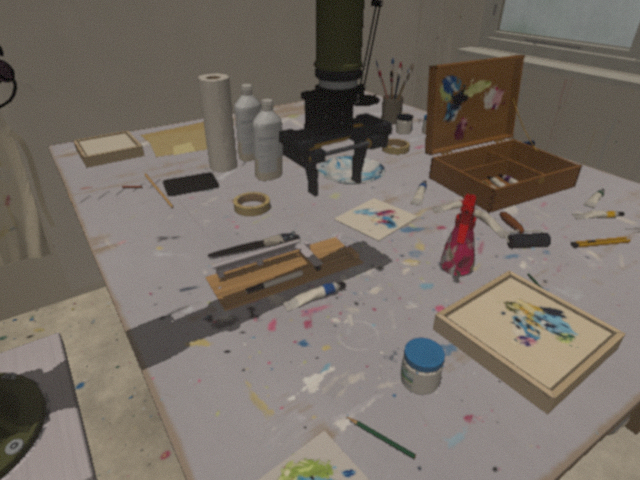

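View pics/wrist0.png

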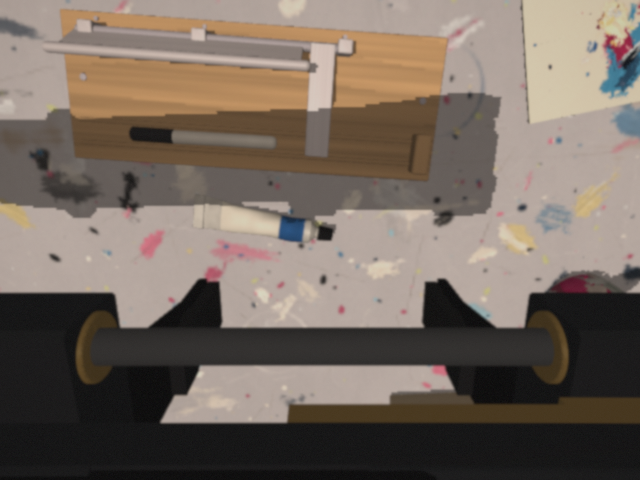

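The wrist view shows the whole dock. The board corners are at about (62,10), (447,38), (428,180) and (78,156). The bar runs from (46,46) to (314,67), and the marker lies at about (131..275, 138). I'll enlarge it to refine these.

```bash
python3 - <<'E'
import cv2
i=cv2.imread("pics/wrist0.png")[0:200,30:480]
i=cv2.convertScaleAbs(i,alpha=1.6,beta=10)
cv2.imwrite("pics/w0c.png",cv2.resize(i[:, :230],None,fx=3.4,fy=3.0,interpolation=cv2.INTER_CUBIC)[:600,:800])
cv2.imwrite("pics/w0d.png",cv2.resize(i,(800,356),interpolation=cv2.INTER_CUBIC))
E
```

```text
(no output)
```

View pics/w0d.png

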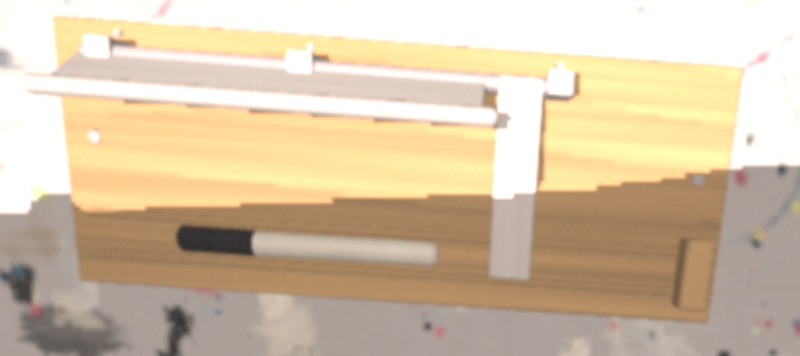

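```bash
cat > h.py <<'E'
import numpy as np, cv2
from scipy.optimize import least_squares
from cell import env
def cam(n):
    c=env.calibration(n); K=np.array([[c['fx'],0,c['cx']],[0,c['fy'],c['cy']],[0,0,1]]); return K,np.array(c['distortion']),np.array(c['cam_to_world'])
def proj(C,P):
    K,d,T=C; I=np.linalg.inv(T)
    return cv2.projectPoints(np.asarray(P,float).reshape(-1,1,3),cv2.Rodrigues(I[:3,:3])[0],I[:3,3],K,d)[0][:,0]
def ray(C,px,z):
    K,d,T=C; u=cv2.undistortPoints(np.array(px,float).reshape(-1,1,2),K,d)[:,0]
    D=np.c_[u,np.ones(len(u))]@T[:3,:3].T; return T[:3,3]+D*((z-T[2,3])/D[:,2])[:,None]
def d2w(p,q):
    x,y,t=p; q=np.atleast_2d(np.asarray(q,float))/1000; c,s=np.cos(t),np.sin(t)
    return np.c_[x+c*q[:,0]-s*q[:,1],y+s*q[:,0]+c*q[:,1],q[:,2]]
def w2d(p,w):
    x,y,t=p; w=np.atleast_2d(w); c,s=np.cos(t),np.sin(t); a=w[:,0]-x;b=w[:,1]-y
    return 1000*np.c_[c*a+s*b,-s*a+c*b,w[:,2]]
E
python3 - <<'E'
from h import *
C=cam("wrist")
o=np.array([[-220,97,4],[105,97,4],[105,-25,4],[-220,-25,4],[-209,62,48],[-8,62,48]])
px=np.array([[60.4,9.6],[447.4,37.1],[428.2,181],[75,157.5],[45.7,47.2],[309.5,65.2]])
f=lambda p:(proj(C,d2w(p,o))-px).ravel()
r=least_squares(f,[.65,.15,0],loss='soft_l1'); print(r.x,np.degrees(r.x[2]));print(r.fun.reshape(-1,2).round(1))
np.save("dock.npy",r.x)
print("marker",w2d(r.x,ray(C,[[130.7,133.9],[275.8,142.3]],.0105)))
print("foot, trough start, stop world",d2w(r.x,[[0,0,6],[-211,0,4],[84,0,10],[-100,45,40],[-209,62,48],[-8,62,48]]).round(4))
# verification in scene cam
S=cam("scene"); i=cv2.imread("pics/scene0.png")
pts=proj(S,d2w(r.x,o)); print(pts.round(1))
c=cv2.resize(i[215:325,180:400],None,fx=3.6,fy=3.6,interpolation=cv2.INTER_CUBIC)
for a in pts: cv2.circle(c,tuple(int(v) for v in (a-[180,215])*3.6+1.3),4,(0,0,255),1)
cv2.imwrite("pics/chk.png",c)
E
```

```text
[ 0.64474297  0.05152174 -0.06497813] -3.7229727428694237
[[-0.9 -0.5]
 [ 0.8 -0.3]
 [ 0.1 -0. ]
 [ 0.2  0.5]
 [-2.  -0. ]
 [ 1.1  0.9]]
marker [[-165.07764766    0.24724725   10.5       ]
 [ -36.74421358    1.3627499    10.5       ]]
foot, trough start, stop world [[0.6447 0.0515 0.006 ]
 [0.4342 0.0652 0.004 ]
 [0.7286 0.0461 0.01  ]
 [0.5479 0.1029 0.04  ]
 [0.4402 0.127  0.048 ]
 [0.6408 0.1139 0.048 ]]
[[203.9 276.8]
 [334.2 236.5]
 [362.8 261.8]
 [223.4 310.4]
 [211.5 267. ]
 [299.4 240.5]]
```

View pics/chk.png

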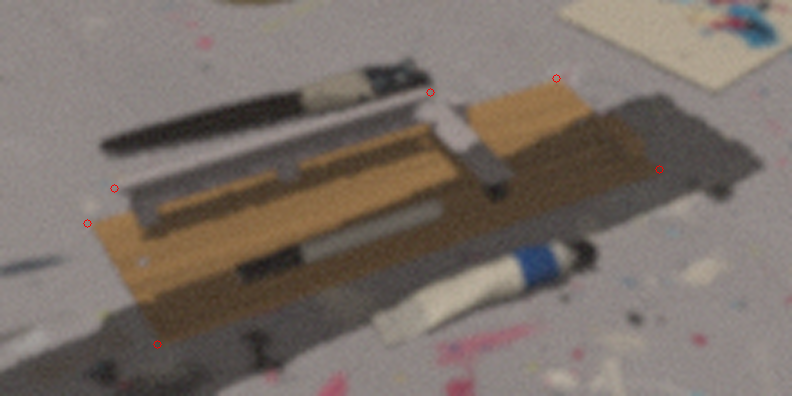

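The overlay in the scene camera agrees to a few mm, and the marker measures 128 mm long, so the fit is usable. The plan is to align tool y across the dock with an opening of about 46 mm. The left finger's back then presses the bar while the right finger, centred on the trough, pushes the marker.

>>> send_rows(
  series=[
    {"travel":[0.6,-1.5,0],"dr":[0,0,7],"claw":4.6},
    {"travel":[1.3,-3,0],"dr":[0,0,14],"claw":4.6},
    {"travel":[2,-4.6,0],"dr":[0,0,21],"claw":4.6},
    {"travel":[2.6,-6.1,0],"dr":[0,0,28],"claw":4.6},
    {"travel":[3.3,-7.7,0],"dr":[0,0,35],"claw":4.6},
    {"travel":[3.9,-9.2,0],"dr":[0,0,42],"claw":4.6},
    {"travel":[4.6,-10.7,0],"dr":[0,0,49],"claw":4.6},
    {"travel":[5.2,-12.3,0],"dr":[0,0,56],"claw":4.6},
    {"travel":[5.9,-13.8,0],"dr":[0,0,63],"claw":4.6},
    {"travel":[6.5,-15.3,0],"dr":[0,0,70],"claw":4.6},
    {"travel":[7.2,-16.9,0],"dr":[0,0,77],"claw":4.6},
    {"travel":[7.8,-18.4,0],"dr":[0,0,84],"claw":4.6},
  ],
  grip_force=30,
)

```text
time_s: 1.15
tool_pos: [0.4649, 0.0784, 0.2223]
tool_rot: [180.0, 0.0, 5.7]
force: [0.3, -0.4, -0.4]
grip_width: 0.0464
```

>>> send_rows(
  series=[
    {"travel":[0,0,1],"dr":[0,0,5],"claw":4.6},
    {"travel":[0,0,3],"dr":[0,0,9.7],"claw":4.6},
    {"travel":[0,0,6],"dr":[0,0,9.7],"claw":4.6},
    {"travel":[0,0,9],"dr":[0,0,9.7],"claw":4.6},
    {"travel":[0,0,11],"dr":[0,0,9.7],"claw":4.6},
    {"travel":[0,0,12],"dr":[0,0,9.7],"claw":4.6},
    {"travel":[0,0,12],"dr":[0,0,9.7],"claw":4.6},
    {"travel":[0,0,12],"dr":[0,0,9.7],"claw":4.6},
  ],
)

```text
time_s: 1.82
tool_pos: [0.4662, 0.078, 0.1029]
tool_rot: [180.0, -0.0, -3.7]
force: [0.5, 0.9, 0.5]
grip_width: 0.0459
```

```bash
cat > st.py <<'E'
from h import *
import sys
p=np.load("dock.npy")
def st():
    o=env.get_obs(); print("t",o['time_s'],"dock mm",w2d(p,o['tool_pos']).round(1),"rot",o['tool_rot'].round(2),"yaw-dock",round(o['tool_rot'][2]-np.degrees(p[2]),2),"F",o['force'].round(2),"w",round(o['grip_width']*1000,1))
st()
E
python3 - <<'E'
from st import *
for n in ("wrist","scene","side"):
    cv2.imwrite(f"pics/{n}1.png",env.read_camera(n))
a=cv2.imread("pics/wrist1.png"); b=cv2.imread("pics/side1.png")
cv2.imwrite("pics/w1.png",cv2.convertScaleAbs(a,alpha=1.6,beta=10))
C=cam("wrist"); o=np.array([[-220,97,4],[105,97,4],[105,-25,4],[-220,-25,4],[-209,62,48],[-8,62,48],[-165,0,10.5],[-37,0,10.5]])
print(proj(C,d2w(p,o)).round(0))
E
```

```text
t 1.8167 dock mm [[-179.9   14.9  102.9]] rot [180.   -0.   -3.7] yaw-dock 0.03 F [0.53 0.89 0.49] w 45.9
[[ 204.  294.]
 [ 147. -343.]
 [ 407. -343.]
 [ 380.  294.]
 [ 242.  308.]
 [ 217. -102.]
 [ 346.  219.]
 [ 349.   -5.]]
```

View pics/w1.png

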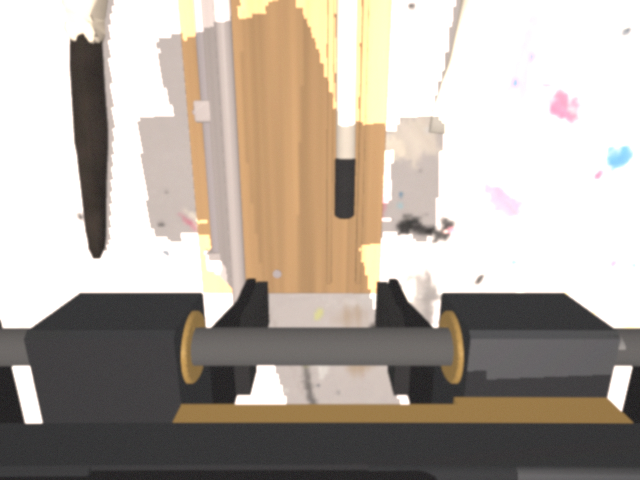

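The second wrist view agrees with the fit. The marker's rear is at (344,217) against a predicted (346,219), and the board's near corners are at (204,293) and (382,293). The fingertips are at about (255,285) and (390,285). Next I'll check the fingertip thickness by projection.

```bash
python3 - <<'E'
from st import *
C=cam("wrist"); c=14.9
for x in (-170.4,-189.4):
  for z in (103,123,145):
    print(x,z,proj(C,d2w(p,[[x,c+s,z] for s in (38,34,30,23,-23,-30,-34,-38)])).round(0).tolist())
a=cv2.imread("pics/wrist1.png")[260:420,190:450]
cv2.imwrite("pics/w1f.png",cv2.resize(cv2.convertScaleAbs(a,alpha=5,beta=0),None,fx=3,fy=3,interpolation=cv2.INTER_CUBIC))
E
```

```text
t 1.9667 dock mm [[-178.7   15.1  104.2]] rot [-1.7996e+02 -1.7000e-01 -3.7000e+00] yaw-dock 0.02 F [-0.45  0.64  0.42] w 46.1
-170.4 103 [[234.0, 282.0], [244.0, 282.0], [253.0, 282.0], [269.0, 282.0], [376.0, 282.0], [392.0, 282.0], [402.0, 282.0], [411.0, 282.0]]
-170.4 123 [[224.0, 302.0], [234.0, 302.0], [245.0, 302.0], [263.0, 302.0], [383.0, 302.0], [401.0, 302.0], [411.0, 302.0], [422.0, 302.0]]
-170.4 145 [[208.0, 331.0], [220.0, 331.0], [233.0, 331.0], [254.0, 331.0], [392.0, 331.0], [413.0, 331.0], [425.0, 331.0], [437.0, 331.0]]
-189.4 103 [[237.0, 322.0], [246.0, 322.0], [255.0, 322.0], [271.0, 322.0], [374.0, 322.0], [390.0, 322.0], [399.0, 322.0], [408.0, 322.0]]
-189.4 123 [[227.0, 346.0], [237.0, 346.0], [247.0, 346.0], [265.0, 346.0], [381.0, 346.0], [398.0, 346.0], [408.0, 346.0], [418.0, 346.0]]
-189.4 145 [[213.0, 380.0], [224.0, 380.0], [236.0, 380.0], [256.0, 380.0], [389.0, 380.0], [410.0, 380.0], [421.0, 380.0], [433.0, 380.0]]
```

View pics/w1f.png

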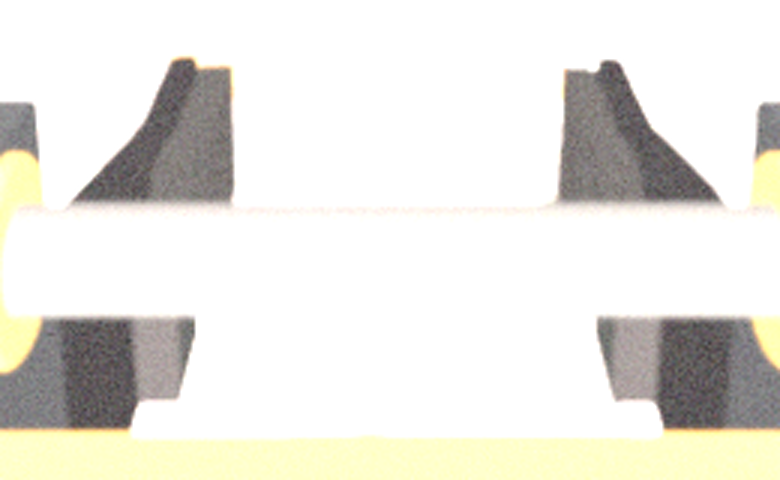

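The fingers taper: about 10 mm thick at the tip and about 15 mm at bar height. An opening of 49 mm with c=29.5 puts the right tip at y=0 and the left back at y≈68. Now I descend.

>>> send_rows(
  series=[
    {"travel":[0,0,1],"dr":[0,0,0],"claw":4.6},
    {"travel":[0,0,2.5],"dr":[0,0,0],"claw":4.6},
    {"travel":[0,0,4],"dr":[0,0,0],"claw":4.6},
    {"travel":[0,0,5.5],"dr":[0,0,0],"claw":4.6},
    {"travel":[0,0,6.8],"dr":[0,0,0],"claw":4.6},
    {"travel":[0,0,7.8],"dr":[0,0,0],"claw":4.6},
    {"travel":[0,0,8.5],"dr":[0,0,0],"claw":4.6},
    {"travel":[0,0,9],"dr":[0,0,0],"claw":4.6},
    {"travel":[0,0,9.2],"dr":[0,0,0],"claw":4.6},
    {"travel":[0,0,9.2],"dr":[0,0,0],"claw":4.9},
    {"travel":[0,0,9.2],"dr":[0,0,0],"claw":4.9},
  ],
)

```text
time_s: 2.88
tool_pos: [0.4665, 0.0781, 0.011]
tool_rot: [-180.0, -0.1, -3.7]
force: [0.3, -1.1, 0.4]
grip_width: 0.0482
```

>>> send_rows(
  series=[
    {"travel":[0,-0.1,0],"dr":[0,0,0],"claw":4.9},
    {"travel":[0,-0.2,0],"dr":[0,0,0],"claw":4.9},
    {"travel":[0,-0.4,0],"dr":[0,0,0],"claw":4.9},
    {"travel":[0,-0.5,0],"dr":[0,0,0],"claw":4.9},
    {"travel":[0,-0.6,0],"dr":[0,0,0],"claw":4.9},
    {"travel":[0,-0.8,0],"dr":[0,0,0],"claw":4.9},
    {"travel":[0,-0.9,0],"dr":[0,0,0],"claw":4.9},
    {"travel":[0,-1.1,0],"dr":[0,0,0],"claw":4.9},
    {"travel":[0,-1.2,0],"dr":[0,0,0],"claw":4.9},
    {"travel":[0,-1.4,0],"dr":[0,0,0],"claw":4.9},
    {"travel":[0,-1.45,0],"dr":[0,0,0],"claw":4.9},
    {"travel":[0,-1.45,0],"dr":[0,0,0],"claw":4.9},
  ],
)

```text
time_s: 3.88
tool_pos: [0.4676, 0.0911, 0.0113]
tool_rot: [179.9, -0.0, -3.8]
force: [-0.8, -4.3, 5.4]
grip_width: 0.0487
```

```bash
python3 - <<'E'
from st import *
for n in ("wrist","side"):
    cv2.imwrite(f"pics/{n}2.png",env.read_camera(n))
st()
a=cv2.convertScaleAbs(cv2.imread("pics/wrist2.png"),alpha=1.8,beta=10)
b=cv2.imread("pics/side2.png"); q=proj(cam("side"),d2w(p,[[-60,30,15]]))[0].astype(int); print(q)
b=cv2.resize(b[q[1]-75:q[1]+75,q[0]-130:q[0]+130],(520,300),interpolation=cv2.INTER_CUBIC)
o=np.full((600,800,3),0,np.uint8); o[:300,:400]=cv2.resize(a,(400,300)); o[300:,:520]=cv2.convertScaleAbs(b,alpha=1.5,beta=10)
cv2.imwrite("pics/m2.png",o)
E
```

```text
t 3.8833 dock mm [[-179.4   28.    11.3]] rot [ 1.7991e+02 -5.0000e-02 -3.7500e+00] yaw-dock -0.03 F [-0.76 -4.29  5.43] w 48.7
t 3.9833 dock mm [[-179.4   27.9   11.2]] rot [ 1.7991e+02 -5.0000e-02 -3.7600e+00] yaw-dock -0.04 F [-1.96 -3.7   5.28] w 48.9
[299 269]
```

View pics/m2.png

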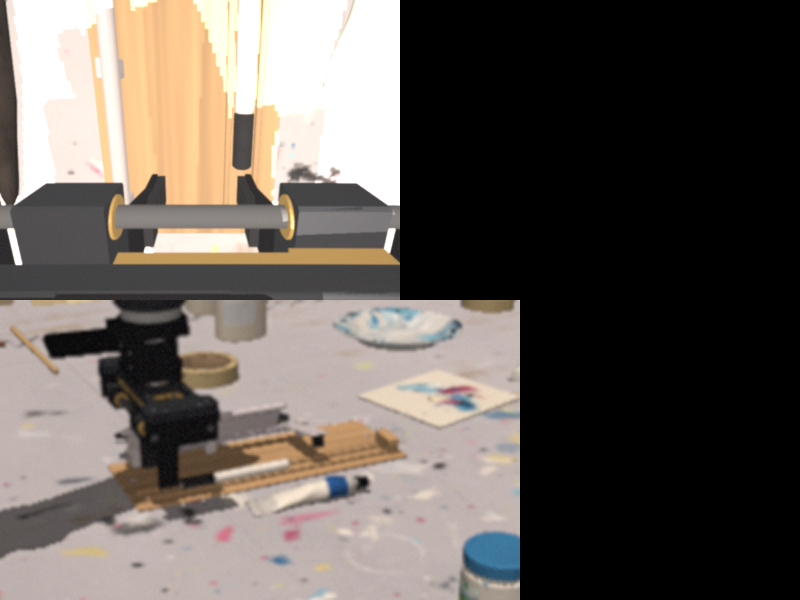

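The flap has lifted: its black foot shows raised at about (317,438) in the side crop. Both fingertips are in place, with the right one lined up behind the black cap. Next I'll estimate the angle from the bar in the wrist image and the foot in the side image.

```bash
python3 - <<'E'
from st import *
C=cam("wrist");S=cam("side")
for t in (0,.1,.2,.25,.3,.35,.4,.5):
    R=lambda y,z:(80+np.cos(t)*(y-80)+np.sin(t)*(z-18), 18-np.sin(t)*(y-80)+np.cos(t)*(z-18))
    y,z=R(62,48); fy,fz=R(0,6)
    q=proj(C,d2w(p,[[-170,y,z],[-80,y,z]])); k=(q[1]-q[0])/(q[1,1]-q[0,1])
    f=(proj(S,d2w(p,[[0,fy,fz]]))[0]-[169,194])*2+[0,300]
    print(t,round(y,1),round(z,1),"bar col at row 64,160:",[(q[0]+k*(r-q[0,1]))[0].round(1) for r in (64,160)],"foot in crop",f.round(0))
a=cv2.imread("pics/wrist2.png").astype(int).sum(2)
for r in (64,160): print(r,a[r,150:220:2].tolist())
E
```

```text
t 3.9833 dock mm [[-179.4   27.9   11.2]] rot [ 1.7991e+02 -5.0000e-02 -3.7600e+00] yaw-dock -0.04 F [-1.96 -3.7   5.28] w 48.9
0 62.0 48.0 bar col at row 64,160: [np.float64(202.2), np.float64(209.6)] foot in crop [319. 460.]
0.1 65.1 49.6 bar col at row 64,160: [np.float64(189.6), np.float64(197.8)] foot in crop [319. 453.]
0.2 68.3 51.0 bar col at row 64,160: [np.float64(176.5), np.float64(185.5)] foot in crop [320. 447.]
0.25 70.0 51.5 bar col at row 64,160: [np.float64(169.9), np.float64(179.3)] foot in crop [319. 444.]
0.3 71.7 52.0 bar col at row 64,160: [np.float64(163.2), np.float64(173.0)] foot in crop [319. 440.]
0.35 73.4 52.4 bar col at row 64,160: [np.float64(156.5), np.float64(166.7)] foot in crop [319. 437.]
0.4 75.1 52.6 bar col at row 64,160: [np.float64(149.8), np.float64(160.4)] foot in crop [319. 433.]
0.5 78.6 53.0 bar col at row 64,160: [np.float64(136.5), np.float64(148.0)] foot in crop [318. 426.]
64 [327, 327, 333, 339, 377, 404, 408, 416, 424, 431, 430, 417, 405, 392, 383, 365, 344, 314, 292, 304, 312, 318, 325, 326, 333, 334, 331, 331, 327, 327, 327, 324, 324, 326, 332]
160 [389, 376, 342, 343, 340, 338, 335, 339, 345, 387, 410, 412, 423, 426, 427, 422, 410, 402, 393, 375, 357, 325, 298, 308, 315, 320, 328, 329, 331, 331, 330, 329, 332, 333, 331]
```

The flap angle is about 0.245. I'll press 2 mm more, then push along.

>>> send_rows(
  series=[
    {"travel":[0,-0.1,0],"dr":[0,0,0],"claw":4.9},
    {"travel":[0,-0.2,0],"dr":[0,0,0],"claw":4.9},
    {"travel":[0.2,-0.2,0],"dr":[0,0,0],"claw":4.9},
    {"travel":[0.5,-0.2,0],"dr":[0,0,0],"claw":4.9},
    {"travel":[0.8,-0.2,0],"dr":[0,0,0],"claw":4.9},
    {"travel":[1.1,-0.2,0],"dr":[0,0,0],"claw":4.9},
    {"travel":[1.4,-0.2,0],"dr":[0,0,0],"claw":4.9},
    {"travel":[1.7,-0.2,0],"dr":[0,0,0],"claw":4.9},
    {"travel":[2,-0.2,0],"dr":[0,0,0],"claw":4.9},
    {"travel":[2.3,-0.2,0],"dr":[0,0,0],"claw":4.9},
    {"travel":[2.5,-0.2,0],"dr":[0,0,0],"claw":4.9},
    {"travel":[2.5,-0.2,0],"dr":[0,0,0],"claw":4.9},
  ],
)

```text
time_s: 4.98
tool_pos: [0.4928, 0.0928, 0.0106]
tool_rot: [-180.0, -0.1, -3.7]
force: [-0.5, -2.2, -0.0]
grip_width: 0.0489
```

```bash
python3 - <<'E'
from st import *
a=env.read_camera("wrist")
cv2.imwrite("pics/w3.png",cv2.resize(cv2.convertScaleAbs(a,alpha=1.8,beta=10)[:340],(640,340)))
C=cam("wrist"); print(proj(C,d2w(p,[[-144.5,0,10.5],[-16,0,10.5],[0,-7,12],[0,7,12]])).round(0))
for t in (.2,.25,.3,.35,.4,.45):
    y=80+np.cos(t)*-18+np.sin(t)*30; z=18+np.sin(t)*18+np.cos(t)*30
    q=proj(C,d2w(p,[[-150,y,z],[-70,y,z]])); k=(q[1]-q[0])/(q[1,1]-q[0,1])
    print(t,[(q[0]+k*(r-q[0,1]))[0].round(1) for r in (64,160)])
E
```

```text
t 4.9833 dock mm [[-154.3   31.4   10.6]] rot [-1.7999e+02 -5.0000e-02 -3.7100e+00] yaw-dock 0.01 F [-0.5  -2.23 -0.04] w 48.9
[[ 395.  280.]
 [ 414.  -73.]
 [ 440. -134.]
 [ 397. -133.]]
0.2 [np.float64(188.7), np.float64(196.8)]
0.25 [np.float64(182.0), np.float64(190.6)]
0.3 [np.float64(175.4), np.float64(184.3)]
0.35 [np.float64(168.7), np.float64(178.0)]
0.4 [np.float64(162.0), np.float64(171.7)]
0.45 [np.float64(155.3), np.float64(165.5)]
```

View pics/w3.png

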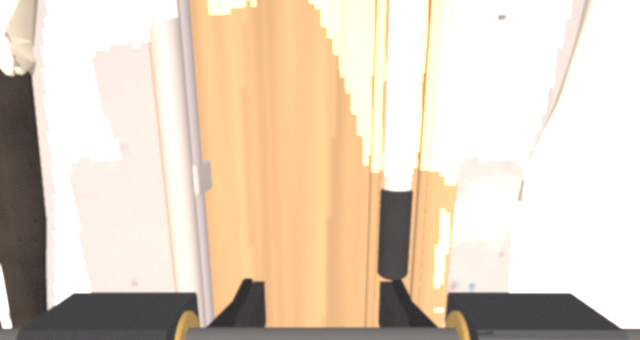

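The flap is at about 0.34. The marker's rear is at (394,278), touching the right fingertip, which is about 1.7 mm left of its centre. I'll trim that with the opening and push on.

>>> send_rows(
  series=[
    {"travel":[0,0.05,0],"dr":[0,0,0],"claw":5.0},
    {"travel":[0.2,0.1,0],"dr":[0,0,0],"claw":5.1},
    {"travel":[0.7,0.1,0],"dr":[0,0,0],"claw":5.1},
    {"travel":[1.3,0.1,0],"dr":[0,0,0],"claw":5.1},
    {"travel":[1.9,0.1,0],"dr":[0,0,0],"claw":5.1},
    {"travel":[2.5,0.1,0],"dr":[0,0,0],"claw":5.1},
    {"travel":[3.1,0.1,0],"dr":[0,0,0],"claw":5.1},
    {"travel":[3.7,0.1,0],"dr":[0,0,0],"claw":5.1},
    {"travel":[4.3,0.1,0],"dr":[0,0,0],"claw":5.1},
    {"travel":[4.8,0.1,0],"dr":[0,0,0],"claw":5.1},
    {"travel":[5.2,0.1,0],"dr":[0,0,0],"claw":5.1},
    {"travel":[5.5,0.1,0],"dr":[0,0,0],"claw":5.1},
  ],
)

```text
time_s: 6.03
tool_pos: [0.5474, 0.0882, 0.0106]
tool_rot: [180.0, -0.0, -3.7]
force: [-1.8, -4.1, 0.9]
grip_width: 0.0508
```

>>> send_rows(
  series=[
    {"travel":[0.4,0,0],"dr":[0,0,0],"claw":5.1},
    {"travel":[0.9,0,0],"dr":[0,0,0],"claw":5.1},
    {"travel":[1.4,0,0],"dr":[0,0,0],"claw":5.1},
    {"travel":[1.9,0,0],"dr":[0,0,0],"claw":5.1},
    {"travel":[2.4,0,0],"dr":[0,0,0],"claw":5.1},
    {"travel":[2.8,0,0],"dr":[0,0,0],"claw":5.1},
    {"travel":[3.2,0,0],"dr":[0,0,0],"claw":5.1},
    {"travel":[3.5,0,0],"dr":[0,0,0],"claw":5.1},
    {"travel":[3.7,0,0],"dr":[0,0,0],"claw":5.1},
    {"travel":[3.9,0,0],"dr":[0,0,0],"claw":5.1},
    {"travel":[4.1,0,0],"dr":[0,0,0],"claw":5.1},
    {"travel":[4.1,0,0],"dr":[0,0,0],"claw":5.1},
  ],
)

```text
time_s: 7.03
tool_pos: [0.5883, 0.0856, 0.0106]
tool_rot: [-180.0, -0.0, -3.7]
force: [-1.6, -2.9, -0.1]
grip_width: 0.0511
```

```bash
python3 - <<'E'
from st import *
a=env.read_camera("wrist")
cv2.imwrite("pics/w4.png",cv2.convertScaleAbs(a,alpha=1.8,beta=10)[:400])
C=cam("wrist"); print(proj(C,d2w(p,[[-44.5,0,10.5],[84,-17,24],[84,17,24],[84,0,10.5]])).round(0))
E
```

```text
t 7.0333 dock mm [[-58.5  30.3  10.6]] rot [-1.8e+02 -4.0e-02 -3.7e+00] yaw-dock 0.02 F [-1.61 -2.9  -0.05] w 51.1
[[ 394.  271.]
 [ 478. -110.]
 [ 366. -109.]
 [ 412.  -88.]]
```

View pics/w4.png

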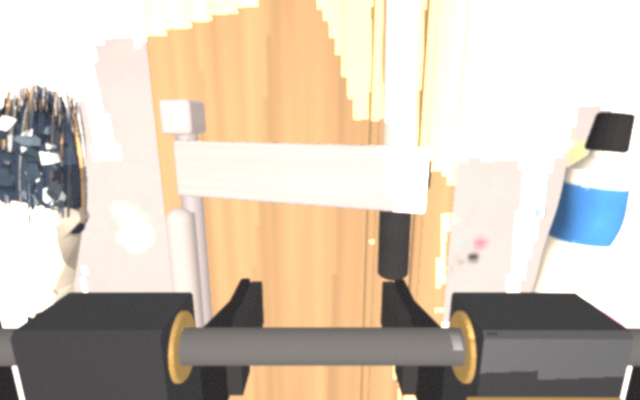

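The marker is under the raised flap with its rear at row 278. Home would be row 271, so about 4 mm remains. I'll push on gently until force builds at the stop.

>>> send_rows(
  series=[
    {"travel":[0.1,0,0],"dr":[0,0,0],"claw":5.1},
    {"travel":[0.2,0,0],"dr":[0,0,0],"claw":5.1},
    {"travel":[0.3,0,0],"dr":[0,0,0],"claw":5.1},
    {"travel":[0.4,0,0],"dr":[0,0,0],"claw":5.1},
    {"travel":[0.5,0,0],"dr":[0,0,0],"claw":5.1},
    {"travel":[0.5,0,0],"dr":[0,0,0],"claw":5.1},
  ],
)

```text
time_s: 7.58
tool_pos: [0.5911, 0.0854, 0.0104]
tool_rot: [180.0, 0.2, -3.7]
force: [-6.4, -1.7, 4.6]
grip_width: 0.051
```

```bash
python3 st.py
```

```text
t 7.5833 dock mm [[-55.7  30.3  10.4]] rot [179.98   0.22  -3.73] yaw-dock -0.0 F [-6.43 -1.74  4.56] w 51.0
```

>>> send_rows(
  series=[
    {"travel":[0.1,0,0],"dr":[0,0,0],"claw":5.1},
    {"travel":[0.2,0,0],"dr":[0,0,0],"claw":5.1},
    {"travel":[0.2,0,0],"dr":[0,0,0],"claw":5.1},
  ],
)

```text
time_s: 7.83
tool_pos: [0.5914, 0.0854, 0.0103]
tool_rot: [180.0, 0.4, -3.7]
force: [-11.5, -2.2, 8.2]
grip_width: 0.0512
```

```bash
python3 - <<'E'
from st import *
cv2.imwrite("pics/side5.png",env.read_camera("side"))
a=env.read_camera("wrist")
cv2.imwrite("pics/w5.png",a)
C=cam("wrist"); print(proj(C,d2w(p,[[-44.5,0,10.5],[-45,0,17]])).round(1))
for r in range(262,286,2): print(r,a[r,380:412:3].sum(1).tolist())
E
```

```text
t 7.8333 dock mm [[-55.5  30.3  10.3]] rot [179.96   0.42  -3.74] yaw-dock -0.01 F [-11.49  -2.18   8.16] w 51.2
[[393.2 277.7]
 [395.8 284.9]]
262 [100, 106, 105, 107, 110, 111, 112, 104, 107, 125, 244]
264 [99, 104, 106, 112, 110, 112, 109, 111, 102, 129, 238]
266 [102, 108, 107, 112, 106, 113, 118, 115, 106, 140, 237]
268 [97, 103, 104, 107, 114, 110, 111, 109, 107, 142, 237]
270 [99, 104, 107, 114, 113, 115, 107, 110, 103, 155, 234]
272 [101, 103, 110, 112, 112, 113, 110, 110, 105, 159, 234]
274 [105, 102, 109, 110, 113, 111, 111, 111, 105, 166, 238]
276 [157, 105, 109, 115, 117, 112, 117, 108, 112, 232, 245]
278 [279, 156, 109, 111, 110, 114, 111, 107, 161, 303, 251]
280 [318, 268, 147, 103, 98, 108, 99, 91, 202, 316, 250]
282 [317, 179, 116, 96, 99, 84, 71, 74, 155, 307, 252]
284 [310, 130, 94, 90, 90, 75, 62, 63, 83, 271, 256]
```

The force rises to 11.5 N without motion, and the marker's rear is at the predicted home position. I'll back off, let the flap down slowly, then rise.

>>> send_rows(
  series=[
    {"travel":[-0.2,0,0],"dr":[0,0,0],"claw":5.1},
    {"travel":[-0.5,0,0],"dr":[0,0,0],"claw":5.1},
    {"travel":[-0.9,0,0],"dr":[0,0,0],"claw":5.1},
    {"travel":[-1.3,0,0],"dr":[0,0,0],"claw":5.1},
    {"travel":[-1.3,0.2,0],"dr":[0,0,0],"claw":5.1},
    {"travel":[-1.3,0.4,0],"dr":[0,0,0],"claw":5.1},
    {"travel":[-1.3,0.6,0],"dr":[0,0,0],"claw":5.1},
    {"travel":[-1.3,0.8,0],"dr":[0,0,0],"claw":5.1},
    {"travel":[-1.3,1.0,0],"dr":[0,0,0],"claw":5.0},
    {"travel":[-1.3,1.2,0],"dr":[0,0,0],"claw":4.9},
    {"travel":[-1.3,1.4,0],"dr":[0,0,0],"claw":4.7},
    {"travel":[-1.3,1.5,0],"dr":[0,0,0],"claw":4.6},
  ],
)

```text
time_s: 8.93
tool_pos: [0.5808, 0.071, 0.0106]
tool_rot: [-180.0, -0.0, -3.7]
force: [-0.7, 0.0, -0.1]
grip_width: 0.0469
```

>>> send_rows(
  series=[
    {"travel":[0,0,0],"dr":[0,0,0],"claw":4.5},
    {"travel":[0,0,-0.5],"dr":[0,0,0],"claw":4.5},
    {"travel":[0,0,-1.5],"dr":[0,0,0],"claw":4.5},
    {"travel":[0,0,-3],"dr":[0,0,0],"claw":4.5},
    {"travel":[0,0,-4.5],"dr":[0,0,0],"claw":4.5},
    {"travel":[0,0,-6],"dr":[0,0,0],"claw":4.5},
    {"travel":[0,0,-8],"dr":[0,0,0],"claw":4.5},
    {"travel":[0,0,-10],"dr":[0,0,0],"claw":4.5},
    {"travel":[0,0,-12],"dr":[0,0,0],"claw":4.5},
    {"travel":[0,0,-14],"dr":[0,0,0],"claw":4.5},
    {"travel":[0,0,-15],"dr":[0,0,0],"claw":4.5},
    {"travel":[0,0,-15],"dr":[0,0,0],"claw":4.5},
  ],
)

```text
time_s: 9.93
tool_pos: [0.5828, 0.0715, 0.1643]
tool_rot: [-179.9, -0.4, -3.7]
force: [0.0, 0.5, 0.7]
grip_width: 0.0451
```

```bash
python3 - <<'E'
from st import *
w=env.read_camera("wrist"); C=cam("wrist"); S=cam("side"); s=env.read_camera("side"); cv2.imwrite("pics/w6.png",w); cv2.imwrite("pics/s6.png",s)
print(proj(C,d2w(p,[[-44.5,0,10.5],[84,0,10.5],[84,17,24],[84,-17,24]])).round(0))
q=proj(S,d2w(p,[[0,30,15]]))[0].astype(int); o=np.zeros((600,800,3),np.uint8)
o[:300,:400]=cv2.resize(cv2.convertScaleAbs(w,alpha=1.8,beta=10),(400,300))
for k,t in ((0,0),(1,.12)):
  print(t,((proj(S,d2w(p,[[0,80-np.cos(t)*80-np.sin(t)*12,18+np.sin(t)*80-np.cos(t)*12]]))[0]-(q-[100,40]))*4+[0,300-20*0]).round(0))
c=cv2.resize(s[q[1]-37:q[1]+38,q[0]-100:q[0]+100],(800,300),interpolation=cv2.INTER_CUBIC)
o[300:]=cv2.convertScaleAbs(c,alpha=1.5,beta=10)
print(q); cv2.imwrite("pics/m6.png",o)
E
```

```text
t 9.9333 dock mm [[-63.1  15.9 164.3]] rot [-179.92   -0.35   -3.69] yaw-dock 0.03 F [0.01 0.54 0.73] w 45.1
[[342. 194.]
 [345.   9.]
 [320.   4.]
 [372.   4.]]
0 [426. 495.]
0.12 [427. 480.]
[322 265]
```

View pics/m6.png

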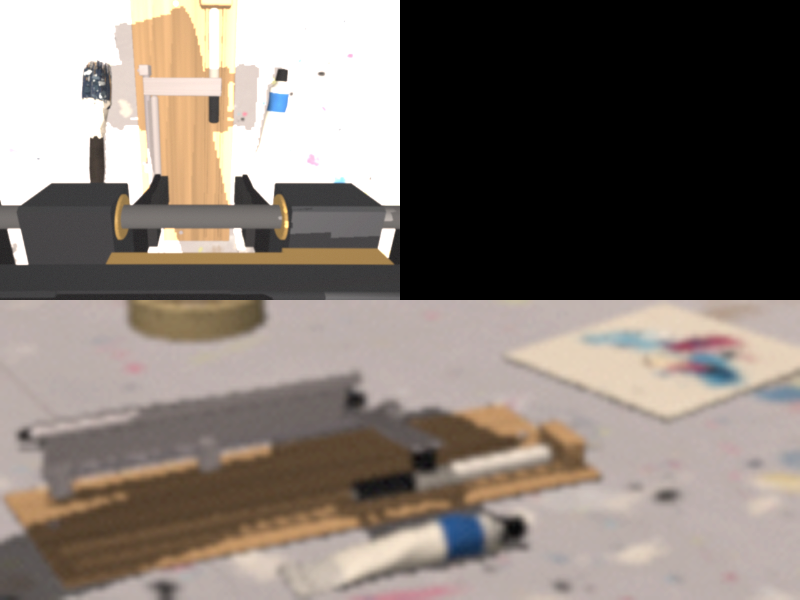

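```bash
python3 -c "
from cell import env
print(env.sign_off())"
```

```text
the job is handed in; nothing more can be done
None
```

The marker is in its dock, up against the end stop with the flap's foot resting on it, and I have handed the job in.

- **What I did:** The left fingertip pressed the bar sideways, raising the flap to about 0.25 and then 0.34 rad before the marker went in. It kept the bar pressed while the right fingertip pushed the marker under the flap to the stop. At the stop the force rose to about 11 N with no more movement. I then backed off, let the flap down slowly and rose to z = 0.16 m. It took about 10 s of robot time.
- **Last checks:**
  - The side image shows the marker against the stop.
  - The foot is where a flap angle of about 0.12 rad would put it, within a few pixels.
  - The force reading is about zero.
  - The tube and brush showed no sign of having moved. I did not re-check the tape, pencil or jar, but the arm stayed well away from them.
- **What disagreed:** An early overlay in the scene camera was up to about 3 pixels off the dock fit. The wrist views matched the fit to about 2 pixels. The arm also yielded 1 to 2 mm under the bar's load, so I pressed 2 mm further.

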